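# Open the jeweller's pin polisher

## Robot

A 6-joint arm with a two-finger parallel gripper is mounted at the origin on the work surface. World frame = base frame: x ahead of the robot, y to its left, z up, the work surface at z = 0. Lengths are in mm, angles in rad, forces in N, time in s.
With the tool pointing down it reaches from about 300 to 775 mm from the base axis. Payload 14.6 kg.
Tool frame: the origin (TCP) lies at the very end of the fingers, on their centre line; the grasp point (between the pads) lies 19 mm behind it; z points along the fingers, y is the line along which they close (so a half turn about z gives the same grasp; the last joint's range is limited). The gripper opens to 94 mm and grips with 3 to 60 N. Pads are 16 mm wide; open, the fingers measure 119 mm over their backs; the gripper's body (75 mm by 177 mm) begins 78 mm behind the grasp point.
Start: joints at [-1.395, 0.3, 1.521, -0, 1.321, -0.067], TCP at [132.225, -533.859, 205.446] pointing down, gripper open.
Joint ranges: [-3.03, 3.03], [-0.79, 2.21], [0.23, 2.52], [-1.04, 4.18], [0, 3.07], [-2.55, 2.55]. Speed limits (rad/s): [2.22, 2.22, 2.57, 3.14, 3.14, 3.14].

## Interface

Orientations are given as [roll, pitch, yaw] about the fixed x, y, z axes, in that order (R = Rz(yaw) Ry(pitch) Rx(roll)).
In Python, from cell import read_state, viewer, manip, models gives the robot as it stands.
- The arm moves only by the tool carry_out, never from a script. Its argument "deltas" is a list of rows, each an object with "dp": the shift along the tool's x, y, z in mm, a list of three; "roll": the turn about the tool's z in degrees; "gripper": the opening, from -1 (shut) to 1 (fully open), so that 0 is half open. In form: [{"dp": [tx, ty, tz], "roll": roll, "gripper": gripper}, ...]. A call has 1 to 12 rows; each row is the pose to reach, as a shift and turn from the pose commanded when the call began, along the tool's axes at that moment; what a row does not reach only later rows make up. A row lasts 1/12 s, in which the tool goes at most 41.7 mm and 7.16 degrees, less where a joint would pass 70% of its speed; a pose out of reach is approached as far as the arm can. A call with a gripper value outside its range is refused whole. The fingers move at their own pace and stop on an object; "newtons" is the grip in N (left out, the last holds). Time passes only in rows, so rows that repeat a pose let the fingers close. It gives the time, the measured TCP pose, the force, the opening and the grip force at its end, in the units of the state.
- read_state(): the state, without advancing time (a new reading comes with each control period).
- viewer.camera(name): name is "scene" or "side" or "wrist"; returns the picture (384x512x3 uint8, red, green, blue); there is no depth.
- viewer.camera_params(name): a dict with "fovy" (degrees; the focal length in pixels is half the picture's height over the tangent of half this angle, whatever the lens; pixels are square), "cx", "cy" (the principal point, pixels), "k1" (the pictures are not rectified: a ray, as slopes to the right and down, at radius r is drawn at 1 + k1 r^2 times it, then the intrinsics apply), "eye" and "attitude" of the camera in the world; the wrist camera has in their place "T_tool_cam" (4x4, takes a point from camera to tool coordinates, whose origin is the TCP and whose axes are the flange's). Camera axes: x right, y up, looking along -z (the intrinsics and any distortion apply to the point x, -y, -z); pixel columns grow to the right and rows downward; lengths in mm; the calibration is good to about 2 mm. A picture is of the moment at which its call begins: read the wrist's pose just before it. camera_params takes no time and is no camera call.
- manip.sign_off(): hands the job in; it is judged then, once.
Trained networks look in the newest picture that a camera, given by its name, has taken for a name from the list of things; names that differ only in an ending like _2 or _b are one class to them, and where a whole thing is asked for, a point or a joint stands for the part that bears it (a point fixed in the world has none). Each returns a list of dicts, best first, with "p" (0 to 1); they miss things now and then, are a little off and sometimes report something else, mostly with a low value. They report only what shows in the picture. A call takes as long as a camera call.
- models.cut_out(camera, label): "region" (384x512 bool, what is visible of it) and "box" ([left, top, right, bottom] in pixels, round what is visible of it).
The state is a dict: "clock": time; "joints": joint angles; "qd": joint speeds; "effort": joint torques, N m; "eef_pos": TCP position; "eef_rot": TCP orientation; "wrist_force": force on the tool from outside, world axes, zero at the start; "moment": the same for the moment, N m; "finger_gap": finger opening in mm; "finger_force": force on a finger pad.
Only numpy, scipy, OpenCV 4.12 (cv2) and the standard library are available. Lean on these libraries where they do the work, as an engineer would, in place of code of your own. Each camera call takes 0.05 s, during which the arm holds its last target. There are 200 camera calls.

## Task

The magnetic pin polisher has finished its run: open it so the rings can be taken out. Slide its yellow safety catch sideways all the way to its stop, then press the green lid release button it was covering until the lid springs up, and let the lid swing fully open. Leave the catch open, the timer dial as it is, and the other things on the bench where they stand.

Things in the scene. Friction and masses are not known exactly. Their poses are not given: they have to be found in the camera images.
- polisher: Magnetic pin polisher, fixed: blue housing, flat grey deck 130 mm above the bench. Origin at bench level; x points from the operator's edge to the back, y to the operator's left, z up. Housing x -160 to +150 mm, y -140 to +140 mm. Controls in a row on the deck at x = -112 mm: timer dial y = -108, release button y = 0 under the catch. Round clear lid 196 mm across behind, centred x = +35 mm.
- catch (a joint): Travel of the yellow safety catch along the polisher's +y (to the operator's left), m: 0 = button fully covered, 0.045 = at its stop, button fully uncovered. It slides on two low rails with about 2 N of friction, stays where it is left, and starts between 0 and 0.006. It cannot be lifted or tilted.
- catch_rib (a point): Middle of the top of the black thumb rib on the yellow safety catch; moves with the catch, axes as the polisher's. The rib is 10 mm thick along the slide (y), 28 mm long along x, and stands 12 mm above the catch's plate. The catch is a yellow saddle 62 mm (x) by 40 mm (y) centred under the rib; its plate's top is 17 mm above the deck, the rib's top 29 mm.
- release (a joint): Travel of the lid release button, m: 0 = up, 0.006 = fully pressed straight down. Spring return, about 1.5 N to start and 4.5 N fully down; the lid latch lets go at about 0.004.
- release_top (a point): Centre of the top of the round green lid release button, 30 mm across, moving with it; 12 mm above the deck when up. Hidden under the catch until that is slid away; with the catch at its stop the catch's edge is 25 mm from the button's centre. The rails on either side (inner faces 24 mm from the centre along x) are 6 mm high.
- lid (a joint): Opening angle of the clear lid, rad: 0 = latched shut, 1.25 = fully open. Hinged on the rear edge of the deck; once unlatched a damped spring lifts it to fully open by itself within about 2 s. The latch cannot be forced by hand.
- lid_front (a point): Front middle of the lid's black tab, top face, 38 mm behind the button's centre and 11 mm above the deck when shut; it sweeps up and back on a 215 mm arc as the lid opens.
- timer (a joint): Turn of the black timer dial, rad; 0 at the start, to be left alone. It is 32 mm across on a 56 mm base, its top 44 mm above the deck, 108 mm to the operator's right of the button.
- dish: Empty steel dish for the finished rings, 90 mm across the rim, 28 mm high; origin at the centre of its underside, z up. Stands on the bench beside the polisher.
- bur_stand: Round wooden stand of burs under a clear dome, 66 mm across, 83 mm high; origin at the centre of its underside, z up. Stands on the bench beside the polisher.
- loupe: Black eye loupe, a cone 38 mm across at the foot and 30 mm high; origin at the centre of its underside, z up. Stands on the bench in front of the polisher.

How it is judged:
By the outcome, as a careful person would: the job done as asked, in the order asked, and still so for the second after the job is handed in, with the robot touching nothing.
It also fails if it takes over 40 s, if anything falls off the work surface, if the arm or the gripper's body presses on something with over 40 N, if the wrist force passes 120 N, or if a joint passes its speed limit or range.

## Working session

There is one attempt and no reset: what is moved stays moved. The work goes in short steps, Python scripts to look and compute and a tool call to move; the robot and the scene stay as the last step left them, time stands still between calls to the robot, and variables do not carry over. Pictures are saved under pics/ and viewed, at most 10 in all, crops included, and the job is handed in when it is done.

Besides the shell and the picture viewer there is one more tool, called after "Request:" as name(argument=value, ...), one argument or row to a line, values as JSON. carry_out: Moves the arm, as the interface text tells. Its arguments: {"type":"object","properties":{"deltas":{"type":"array"},"newtons":{"type":"number"}},"required":["deltas"]}

```bash
mkdir -p pics; cat > h.py <<'E'
from cell import read_state, viewer, manip, models
import numpy as np, cv2
from scipy.spatial.transform import Rotation as R
def pose():
    s=read_state(); return np.array(s['eef_pos']),R.from_euler('xyz',s['eef_rot']).as_matrix()
def cam(name):
    p=viewer.camera_params(name)
    if 'T_tool_cam' in p:
        t,Rm=pose(); T=np.array(p['T_tool_cam']); return p,t+Rm@T[:3,3],Rm@T[:3,:3]
    a=np.array(p['attitude']); 
    Rc=a if a.shape==(3,3) else R.from_euler('xyz',a).as_matrix()
    return p,np.array(p['eye']),Rc
def ray(c,u,v):
    p,e,Rc=c; f=192/np.tan(np.radians(p['fovy'])/2)
    d=np.array([(u-p['cx'])/f,(v-p['cy'])/f]); s=d.copy()
    for _ in range(20): s=d/(1+p['k1']*(s@s))
    return e,Rc@np.array([s[0],-s[1],-1])
def onz(c,u,v,z):
    e,d=ray(c,u,v); return e+d*(z-e[2])/d[2]
def proj(c,X):
    p,e,Rc=c; f=192/np.tan(np.radians(p['fovy'])/2)
    q=Rc.T@(np.array(X)-e); s=np.array([q[0],-q[1]])/-q[2]; s=s*(1+p['k1']*(s@s))
    return s*f+[p['cx'],p['cy']]
def save(n,im): cv2.imwrite('pics/'+n,im[:,:,::-1])
E
python3 - <<'E'
from h import *
print(read_state()); ims=[]
for n in['scene','side','wrist']:
    c=cam(n);ims.append(viewer.camera(n)); print(n,c[0])
    for l in['polisher','catch_rib','timer','lid','dish','bur_stand','loupe']:
        for r in models.cut_out(n,l)[:1]:
            v,u=np.nonzero(r['region']); print(n,l,round(r['p'],2),r['box'],u.mean().round(1),v.mean().round(1))
o=np.vstack([np.hstack(ims[:2])]);save('a.png',cv2.resize(o,(800,300),interpolation=cv2.INTER_AREA));save('w.png',ims[2]);save('s.png',ims[0])
E
```

```text
{'clock': 0.0, 'joints': array([-1.39461819e+00,  3.00458393e-01,  1.52155196e+00, -2.15181318e-05,
        1.32069157e+00, -6.66182341e-02]), 'qd': array([ 9.88000777e-05,  2.04355204e-05,  8.89089033e-04, -5.60656780e-04,
       -2.12285563e-04, -1.12584448e-03]), 'effort': array([ 1.87913953e-03, -5.31806266e+01, -3.52738452e+01,  7.09070242e-02,
        2.43754894e-02, -1.05588877e-04]), 'eef_pos': array([ 132.16807736, -533.62717578,  204.90561829]), 'eef_rot': array([-3.14048446e+00, -5.30464021e-05,  2.42801682e-01]), 'wrist_force': array([ 0.0365333 ,  0.42138926, -0.31922872]), 'moment': array([-0.0092683 ,  0.0123195 , -0.00322632]), 'finger_force': 0.0, 'finger_gap': 94.05037616921321}
scene {'fovy': 51.43992292692945, 'cx': 253.08028053332524, 'cy': 194.62917485808924, 'k1': 0.0022562939969517416, 'eye': array([1390.15352592,  117.53341542,  710.56868405]), 'attitude': array([ 0.93265052, -0.01935204,  1.72569604])}
scene polisher 0.9 [148.8, 158.0, 309.7, 338.1] 236.6 234.2
scene catch_rib 0.63 [248.6, 168.6, 266.7, 188.5] 256.2 178.2
scene timer 0.49 [210.7, 158.5, 223.
[... 601 characters left out ...]
0
side lid 0.61 [193.0, 146.1, 271.5, 194.1] 228.7 170.4
side dish 0.79 [154.9, 250.1, 200.0, 286.1] 176.4 266.0
side bur_stand 0.62 [187.1, 143.7, 272.8, 194.5] 229.0 170.4
side loupe 0.75 [155.8, 250.1, 199.2, 281.6] 176.5 265.4
wrist {'fovy': 69.69907373906898, 'cx': 257.3220639061168, 'cy': 193.69287946297442, 'k1': -0.037955598986506155, 'T_tool_cam': array([[ 1.77872617e-03,  9.72023656e-01,  2.34876242e-01,
         6.83856504e+01],
       [ 9.99998165e-01, -1.56189948e-03, -1.10917847e-03,
         2.94961112e-01],
       [-7.11294630e-04,  2.34877784e-01, -9.72024650e-01,
        -1.79828982e+02],
       [ 0.00000000e+00,  0.00000000e+00,  0.00000000e+00,
         1.00000000e+00]])}
```

View pics/a.png

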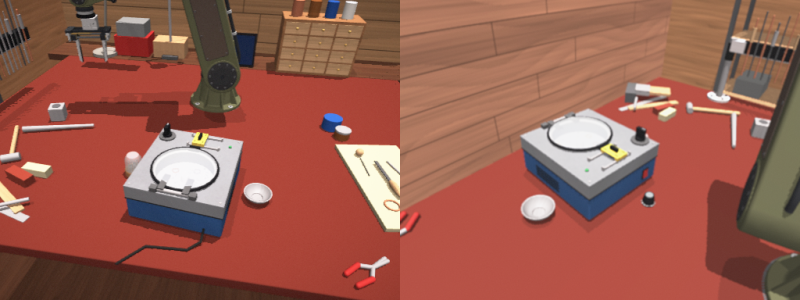

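```bash
python3 - <<'E'
from h import *
from scipy.optimize import least_squares
a=cam('scene');b=cam('side')
def tri(p,q):
    (e1,d1),(e2,d2)=ray(a,*p),ray(b,*q)
    s=np.linalg.lstsq(np.c_[d1,-d2],e2-e1,rcond=None)[0]
    x,y=e1+s[0]*d1,e2+s[1]*d2; return ((x+y)/2).round(1),np.linalg.norm(x-y).round(1)
print('catch',tri((256.2,178.2),(274.6,194.3)),'timer',tri((214.3,167.1),(307.4,171)),'lid',tri((236,217.6),(228.7,170.4)),'dish',tri((330,246.6),(176.4,266)))
print(onz(a,256.2,178.2,150),onz(b,274.6,194.3,150),onz(a,236,217.6,150),onz(b,228.7,170.4,150))
print(onz(a,214.3,167.1,165),onz(b,307.4,171,165))
E
```

```text
catch (array([557.7,   5.9, 141.2]), np.float64(2.4)) timer (array([ 546.4, -104.8,  153.9]), np.float64(1.1)) lid (array([709.1, -16.7, 130.9]), np.float64(0.4)) dish (array([651.9, 208.5,  23.7]), np.float64(0.4))
[572.01288225   8.65938773 150.        ] [550.71117248  14.78675198 150.        ] [731.66401037 -12.14404164 150.        ] [687.32389436   6.45503473 150.        ]
[563.93389442 -99.92729958 165.        ] [537.57061296 -89.12277788 165.        ]
```

The left (scene) and right (side) pictures show the polisher square to the robot. The yellow catch is at scene (256,178) and side (275,194), and the timer is on the robot's right. The triangulated distances (111 mm catch to timer, 152 mm catch to lid centre, height about 150) match the sizes given, with a yaw of about -0.12. The loupe stands in front, low down. I'll move in for the wrist view.

Request:
carry_out(
  deltas=[
    {"dp": [530,-424,-110],"roll": 0,"gripper": -1},
    {"dp": [530,-424,-110],"roll": 0,"gripper": -1},
    {"dp": [530,-424,-110],"roll": 0,"gripper": -1},
    {"dp": [530,-424,-110],"roll": 0,"gripper": -1},
    {"dp": [530,-424,-110],"roll": 5,"gripper": -1},
    {"dp": [530,-424,-110],"roll": 10,"gripper": -1},
    {"dp": [530,-424,-110],"roll": 15,"gripper": -1},
    {"dp": [530,-424,-110],"roll": 20,"gripper": -1},
    {"dp": [530,-424,-110],"roll": 21,"gripper": -1},
    {"dp": [530,-424,-110],"roll": 21,"gripper": -1},
    {"dp": [530,-424,-110],"roll": 21,"gripper": -1},
    {"dp": [530,-424,-110],"roll": 21,"gripper": -1},
  ],
)

```text
clock: 2.2
eef_pos: [433.0, -139.9, 286.1]
eef_rot: [3.141, -0.001, -0.124]
wrist_force: [0.2, -1.5, 0.2]
finger_gap: 17.6
finger_force: 0.0
```

Request:
carry_out(
  deltas=[
    {"dp": [93,-158,-20],"roll": 0,"gripper": -1},
    {"dp": [93,-158,-20],"roll": 0,"gripper": -1},
    {"dp": [93,-158,-20],"roll": 0,"gripper": -1},
    {"dp": [93,-158,-20],"roll": 0,"gripper": -1},
    {"dp": [93,-158,-20],"roll": 0,"gripper": -1},
    {"dp": [93,-158,-20],"roll": 0,"gripper": -1},
    {"dp": [93,-158,-20],"roll": 0,"gripper": -1},
    {"dp": [93,-158,-20],"roll": 0,"gripper": -1},
  ],
)

```text
clock: 2.87
eef_pos: [543.6, 2.8, 305.3]
eef_rot: [3.141, 0.0, -0.124]
wrist_force: [-0.2, -0.3, 0.3]
finger_gap: 0.3
finger_force: 0.0
```

```bash
python3 - <<'E'
from h import *
s=read_state();print(s['eef_pos'],s['eef_rot'],s['finger_gap'])
c=cam('wrist');im=viewer.camera('wrist');save('w1.png',im)
for l,z in[('catch_rib',159),('catch',147),('timer',174),('lid',135),('release_top',142)]:
    for r in models.cut_out('wrist',l)[:2]:
        v,u=np.nonzero(r['region']); print(l,round(r['p'],2),r['box'],u.mean().round(1),v.mean().round(1),onz(c,u.mean(),v.mean(),z).round(1), cv2.minAreaRect(np.c_[u,v].astype(np.float32)))
E
```

```text
[543.57274855   2.78745152 305.30467807] [ 3.14139569e+00  3.37854780e-04 -1.24061834e-01] 0.2747129176898314
catch_rib 0.66 [241.9, 143.7, 272.6, 198.5] 254.6 169.3 [563.4   3.2 159. ] ((254.0, 169.5), (49.0, 32.0), 90.0)
catch 0.98 [239.8, 146.7, 272.2, 198.3] 254.2 169.7 [561.2   4.1 147. ] ((254.0, 170.5), (51.0, 34.0), 90.0)
timer 0.71 [330.7, 161.2, 356.9, 183.7] 345.9 170.2 [ 552.  -100.6  174. ] ((345.0, 170.5), (27.0, 26.0), 90.0)
timer 0.68 [370.9, 97.4, 417.8, 137.6] 392.0 117.8 [ 604.1 -154.5  174. ] ((393.43194580078125, 118.58949279785156), (46.97085189819336, 40.29637145996094), 3.5763344764709473)
lid 0.69 [170.1, 0.0, 347.0, 140.8] 257.7 58.7 [689.9 -16.1 135. ] ((257.5, 69.0), (138.0, 175.0), 90.0)
```

View pics/w1.png

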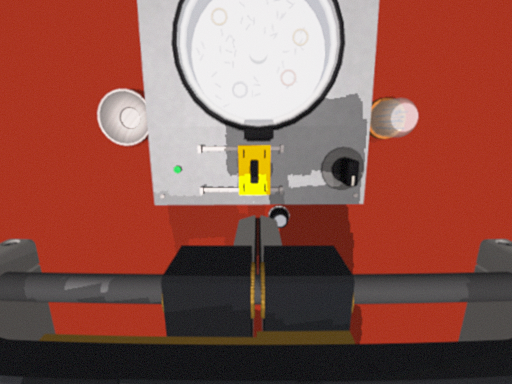

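The wrist picture shows the catch at (254,170), its black rib in line with the tool, the lid tab at (258,130) and the timer at (345,170). The tool is square with the deck to within 1°. I'll come down with closed fingers on the timer side of the rib, just above the plate.

Request:
carry_out(
  deltas=[
    {"dp": [17,24,30],"roll": 0,"gripper": -1},
    {"dp": [17,24,65],"roll": 0,"gripper": -1},
    {"dp": [17,24,100],"roll": 0,"gripper": -1},
    {"dp": [17,24,125],"roll": 0,"gripper": -1},
    {"dp": [17,24,142],"roll": 0,"gripper": -1},
    {"dp": [17,24,152],"roll": 0,"gripper": -1},
    {"dp": [17,24,154],"roll": 0,"gripper": -1},
    {"dp": [17,24,154],"roll": 0,"gripper": -1},
  ],
)

```text
clock: 3.83
eef_pos: [558.0, -22.7, 151.8]
eef_rot: [3.142, -0.0, -0.124]
wrist_force: [-0.0, -0.2, -0.0]
finger_gap: 0.6
finger_force: 0.0
```

```bash
python3 - <<'E'
from h import *
a=viewer.camera('wrist');b=viewer.camera('side')
save('w2.png',np.hstack([a[50:350,100:400],cv2.resize(b[140:240,200:340],(420,300))]))
E
```

```text
(no output)
```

View pics/w2.png

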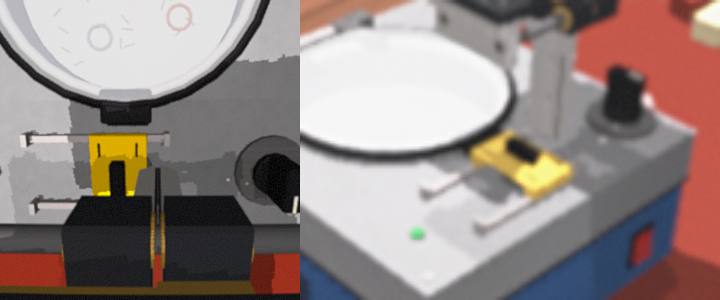

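The fingers stand to the right of the rib, level with it and clear of the timer. I'll push to the left now.

Request:
carry_out(
  deltas=[
    {"dp": [0,-5,0],"roll": 0,"gripper": -1},
    {"dp": [0,-9,0],"roll": 0,"gripper": -1},
    {"dp": [0,-13,0],"roll": 0,"gripper": -1},
    {"dp": [0,-17,0],"roll": 0,"gripper": -1},
    {"dp": [0,-21,0],"roll": 0,"gripper": -1},
    {"dp": [0,-25,0],"roll": 0,"gripper": -1},
    {"dp": [0,-29,0],"roll": 0,"gripper": -1},
    {"dp": [0,-33,0],"roll": 0,"gripper": -1},
    {"dp": [0,-37,0],"roll": 0,"gripper": -1},
    {"dp": [0,-40,0],"roll": 0,"gripper": -1},
    {"dp": [0,-43,0],"roll": 0,"gripper": -1},
    {"dp": [0,-44,0],"roll": 0,"gripper": -1},
  ],
)

```text
clock: 4.93
eef_pos: [563.5, 21.7, 151.8]
eef_rot: [-3.142, -0.001, -0.124]
wrist_force: [-0.7, -2.4, 5.4]
finger_gap: 0.4
finger_force: 2.7
```

Request:
carry_out(
  deltas=[
    {"dp": [0,-2,0],"roll": 0,"gripper": -1},
    {"dp": [0,-4,0],"roll": 0,"gripper": -1},
  ],
)

```text
clock: 5.1
eef_pos: [564.0, 25.4, 151.8]
eef_rot: [-3.142, -0.001, -0.124]
wrist_force: [-0.8, -1.6, 5.5]
finger_gap: 0.5
finger_force: 2.8
```

Request:
carry_out(
  deltas=[
    {"dp": [0,-2,-1],"roll": 0,"gripper": -1},
    {"dp": [0,-4,-1],"roll": 0,"gripper": -1},
    {"dp": [0,-5,-1],"roll": 0,"gripper": -1},
  ],
)

```text
clock: 5.35
eef_pos: [564.4, 30.1, 152.3]
eef_rot: [3.141, 0.0, -0.124]
wrist_force: [-1.4, -7.6, 2.6]
finger_gap: 0.4
finger_force: 3.8
```

Request:
carry_out(
  deltas=[
    {"dp": [0,-1,0],"roll": 0,"gripper": -1},
    {"dp": [0,-2,0],"roll": 0,"gripper": -1},
    {"dp": [0,-2,0],"roll": 0,"gripper": -1},
  ],
)

```text
clock: 5.6
eef_pos: [564.5, 30.5, 152.3]
eef_rot: [3.138, 0.0, -0.124]
wrist_force: [-2.3, -14.5, 3.9]
finger_gap: 0.7
finger_force: 6.1
```

The TCP has stopped advancing and the force is up to 14.5 N, so the catch is at its stop. I'll back off, rise and look.

Request:
carry_out(
  deltas=[
    {"dp": [0,4,0],"roll": 0,"gripper": -1},
    {"dp": [0,8,0],"roll": 0,"gripper": -1},
    {"dp": [0,8,-30],"roll": 0,"gripper": -1},
    {"dp": [-10,20,-65],"roll": 0,"gripper": -1},
    {"dp": [-20,30,-100],"roll": 0,"gripper": -1},
    {"dp": [-20,30,-100],"roll": 0,"gripper": -1},
    {"dp": [-20,30,-100],"roll": 0,"gripper": -1},
  ],
)

```text
clock: 6.18
eef_pos: [541.4, 4.7, 254.1]
eef_rot: [-3.141, -0.003, -0.124]
wrist_force: [0.1, 0.6, -1.0]
finger_gap: 0.4
finger_force: 0.0
```

```bash
python3 - <<'E'
from h import *
s=read_state();print(s['eef_pos'],s['eef_rot'],s['wrist_force'])
c=cam('wrist');im=viewer.camera('wrist');save('w3.png',im)
for l,z in[('release_top',142),('catch',147)]:
    for r in models.cut_out('wrist',l)[:2]:
        v,u=np.nonzero(r['region']); b=r['box'];print(l,round(r['p'],2),b,onz(c,(b[0]+b[2])/2,(b[1]+b[3])/2,z).round(1),[onz(c,x,(b[1]+b[3])/2,z).round(1) for x in (b[0],b[2])])
E
```

```text
[541.4341226    4.65659149 254.10430956] [-3.14086683 -0.00346071 -0.12411006] [ 0.12893996  0.63620006 -1.01151101]
release_top 0.86 [245.7, 162.8, 273.9, 191.4] [ 5.576e+02 -3.000e-01  1.420e+02] [array([559.5,  14.7, 142. ]), array([555.8, -15.3, 142. ])]
catch 0.61 [200.7, 146.3, 237.4, 205.9] [564.8  42.2 147. ] [array([567.2,  61.5, 147. ]), array([562.5,  23. , 147. ])]
```

View pics/w3.png

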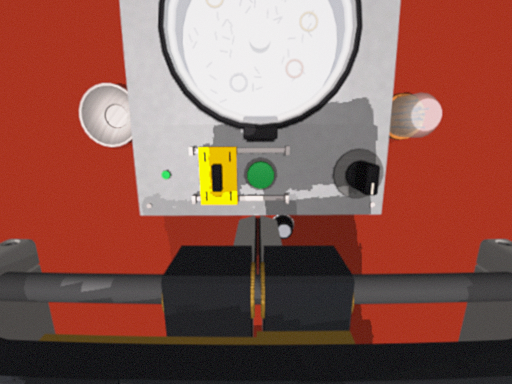

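The button shows clear at (260,177) and its diameter comes out at 30 mm. The catch is at (219,177), about 43 mm to the left, as expected at the stop. Next I press the button.

Request:
carry_out(
  deltas=[
    {"dp": [14,3,30],"roll": 0,"gripper": -1},
    {"dp": [14,3,65],"roll": 0,"gripper": -1},
    {"dp": [14,3,90],"roll": 0,"gripper": -1},
    {"dp": [14,3,102],"roll": 0,"gripper": -1},
    {"dp": [14,3,107],"roll": 0,"gripper": -1},
    {"dp": [14,3,109],"roll": 0,"gripper": -1},
    {"dp": [14,3,111],"roll": 0,"gripper": -1},
    {"dp": [14,3,112],"roll": 0,"gripper": -1},
    {"dp": [14,3,113],"roll": 0,"gripper": -1},
  ],
)

```text
clock: 7.08
eef_pos: [555.0, 0.2, 140.3]
eef_rot: [-3.141, -0.001, -0.124]
wrist_force: [-3.1, 0.8, 4.4]
finger_gap: 0.3
finger_force: 2.0
```

Request:
carry_out(
  deltas=[
    {"dp": [0,0,1],"roll": 0,"gripper": -1},
    {"dp": [0,0,2],"roll": 0,"gripper": -1},
    {"dp": [0,0,2],"roll": 0,"gripper": -1},
  ],
)

```text
clock: 7.33
eef_pos: [554.8, 0.1, 137.5]
eef_rot: [-3.142, -0.001, -0.124]
wrist_force: [-0.3, -0.0, 0.2]
finger_gap: 0.4
finger_force: 0.0
```

```bash
python3 - <<'E'
from h import *
a=viewer.camera('wrist');b=viewer.camera('side')
save('w4.png',np.hstack([a[50:350,100:400],cv2.resize(b[100:240,160:356],(420,300))])); print(read_state()['wrist_force'])
E
```

```text
[-1.81608677  0.77456302  4.54231837]
```

View pics/w4.png

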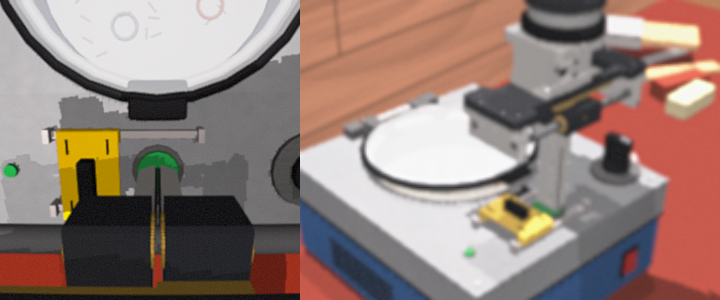

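The fingers are on the button (158,165 in the left half). In the side view the lid rim has lifted clear of its white bowl, so it has started to open. I'll hold briefly, then withdraw up and towards the robot.

Request:
carry_out(
  deltas=[
    {"dp": [0,0,1],"roll": 0,"gripper": -1},
    {"dp": [0,0,1],"roll": 0,"gripper": -1},
    {"dp": [0,0,-20],"roll": 0,"gripper": -1},
    {"dp": [-20,0,-50],"roll": 0,"gripper": -1},
    {"dp": [-50,0,-75],"roll": 0,"gripper": -1},
    {"dp": [-80,0,-100],"roll": 0,"gripper": -1},
    {"dp": [-110,0,-120],"roll": 0,"gripper": -1},
    {"dp": [-110,0,-120],"roll": 0,"gripper": -1},
    {"dp": [-110,0,-120],"roll": 0,"gripper": -1},
    {"dp": [-110,0,-120],"roll": 0,"gripper": -1},
    {"dp": [-110,0,-120],"roll": 0,"gripper": -1},
    {"dp": [-110,0,-120],"roll": 0,"gripper": -1},
  ],
)

```text
clock: 8.43
eef_pos: [445.8, 13.5, 256.2]
eef_rot: [3.141, 0.002, -0.124]
wrist_force: [0.7, 0.5, -0.8]
finger_gap: 0.5
finger_force: 0.0
```

Request:
carry_out(
  deltas=[
    {"dp": [0,0,0],"roll": 0,"gripper": -1},
    {"dp": [0,0,0],"roll": 0,"gripper": -1},
    {"dp": [0,0,0],"roll": 0,"gripper": -1},
    {"dp": [0,0,0],"roll": 0,"gripper": -1},
    {"dp": [0,0,0],"roll": 0,"gripper": -1},
    {"dp": [0,0,0],"roll": 0,"gripper": -1},
    {"dp": [0,0,0],"roll": 0,"gripper": -1},
    {"dp": [0,0,0],"roll": 0,"gripper": -1},
    {"dp": [0,0,0],"roll": 0,"gripper": -1},
    {"dp": [0,0,0],"roll": 0,"gripper": -1},
    {"dp": [0,0,0],"roll": 0,"gripper": -1},
    {"dp": [0,0,0],"roll": 0,"gripper": -1},
  ],
)

```text
clock: 9.43
eef_pos: [445.5, 13.6, 257.5]
eef_rot: [3.142, -0.0, -0.124]
wrist_force: [-0.2, 0.5, 0.3]
finger_gap: 0.5
finger_force: 0.0
```

Request:
carry_out(
  deltas=[
    {"dp": [0,0,0],"roll": 0,"gripper": -1},
    {"dp": [0,0,0],"roll": 0,"gripper": -1},
    {"dp": [0,0,0],"roll": 0,"gripper": -1},
    {"dp": [0,0,0],"roll": 0,"gripper": -1},
    {"dp": [0,0,0],"roll": 0,"gripper": -1},
    {"dp": [0,0,0],"roll": 0,"gripper": -1},
    {"dp": [0,0,0],"roll": 0,"gripper": -1},
    {"dp": [0,0,0],"roll": 0,"gripper": -1},
    {"dp": [0,0,0],"roll": 0,"gripper": -1},
    {"dp": [0,0,0],"roll": 0,"gripper": -1},
    {"dp": [0,0,0],"roll": 0,"gripper": -1},
    {"dp": [0,0,0],"roll": 0,"gripper": -1},
  ],
)

```text
clock: 10.43
eef_pos: [445.5, 13.6, 257.5]
eef_rot: [-3.142, -0.0, -0.124]
wrist_force: [0.6, -0.2, 0.2]
finger_gap: 0.5
finger_force: 0.0
```

```bash
python3 - <<'E'
from h import *
a=viewer.camera('scene');b=viewer.camera('side')
save('w5.png',np.hstack([cv2.resize(a[90:290,130:370],(400,333)),cv2.resize(b[90:290,130:370],(400,333))]))
E
```

```text
(no output)
```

View pics/w5.png

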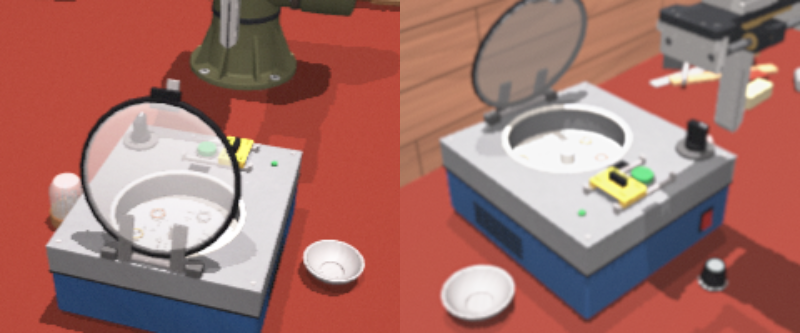

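The lid stands fully open (left half, 165,175). The catch is at its stop beside the green button (right half, 617,183 and 642,175). The dial, dish, stand and loupe are where they were, and the arm is clear.

```bash
python3 -c "
from cell import manip; print(manip.sign_off())"
```

```text
the job is handed in; nothing more can be done
None
```

I slid the catch to its stop and pressed the release; the lid swung fully open, nothing else on the bench was disturbed, and the job was handed in at about 10.5 s.

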